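# Lock the chain tensioner in its jig and hold its arm wound

## Task

A chain tensioner lies in the holding jig on the bench. First turn the jig's turnbutton fully so that its nose points straight across the tensioner's bracket plate and locks it in, then swing the tensioner's sprung arm forward, away from the rest position, until it is right against its stop post, and hold it there with the fingers so that a locking pin could be fitted. Finish while still holding the arm at the stop: do not let go; keep the bracket in its jig and leave the other things on the bench where they are.

Things in the scene. Friction and masses are not known exactly. Their poses are not given: they have to be found in the camera images.
- jig: Holding jig fixed to the bench: dark steel board 222 x 230 x 12 mm with aluminium rails (tops 20 to 22 mm above the bench) round a pocket. Origin under the pocket's middle at bench level; z up, x (within 20 degrees of the robot's forward) to the far rail, whose two fixed lips reach over the bracket (tops 30 mm up), y to the left. The turnbutton stands on the near rail at jig (-82, 65) mm.
- turnbutton (a joint): Steel turnbutton, upright axis: flat nose 18 mm wide reaching 45 mm out, 24 to 32 mm above the bench; over the axis an upright thumb fin 36 mm long along the nose, 10 mm thick, top 78 mm above the bench. 0 = open, nose to jig +y (starts at 0 to 0.3); grows clockwise from above to its stop at 1.57, nose to jig +x, across the bracket. Light friction (0.05 N m), stays where left.
- button_fin (a point): Point on the turnbutton's axis in the middle of the thumb fin, 60 mm above the bench; its x axis points along the nose (and the fin's length), z up.
- bracket: The tensioner's steel bracket plate 130 x 180 x 10 mm, loose in the jig's pocket (1.5 mm play), top 22 mm above the bench. Origin under its middle, 12 mm above the bench; axes along the jig's. Carries the pivot, the sprung arm and the stop post (10 mm thick, top 62 mm above the bench, at bracket (44.5, -25) mm). About 0.8 kg; may tip up if the arm is pushed with the turnbutton open.
- cage_arm (a joint): The sprung arm (two plates 18 mm wide, black toothed wheel at its end), swinging level about an upright pivot at bracket (30, 40) mm. 0 = at rest, pointing 147 degrees clockwise (from above) from jig +x; grows counterclockwise, to the stop at 1.00 rad, where it points along jig -y. The spring always pulls it back to 0: about 3 N at the axle post at rest, 8 N at the stop, square to the arm.
- axle_post (a point): Point on the round steel axle post at the arm's free end, 110 mm from the pivot axis: 14 mm in diameter, upright, clear from 61 mm (top of a 20 mm collar) to 101 mm above the bench; the point is 82 mm above the bench. May be gripped, or pushed from its near side, away from the robot. The cage plates below it reach up to 57 mm.
- pivot_top (a point): Point on the arm's upright pivot axis, 58 mm above the bench (top face of the pivot hub).
- bearing: Bystander: ball bearing 62 mm across, 16 mm high, to the right of the jig. Origin under its middle.
- spanner: Bystander: spanner 165 x 27 x 7 mm, in front to the right, lying roughly along the robot's forward direction. Origin under its middle.
- clutch: Bystander: clutch basket 121 mm across, 47 mm high, to the left. Origin under its middle.
- piston: Bystander: piston 66 mm across, 57 mm high, to the left. Origin under its middle.
- grease: Bystander: grease tin 77 mm across, 52 mm high, to the left. Origin under its middle.
- gear: Bystander: shaft with gears, 150 x 52 x 52 mm, to the right. Origin under its middle.

How it is judged:
By the outcome, as a careful person would: the job done as asked, in the order asked, and still so for the second after the job is handed in, while the arm keeps its last pose, push and grip.
It also fails if it takes over 45 s, if anything falls off the work surface, if the arm or the gripper's body presses on something with over 40 N, if the wrist force passes 120 N, or if a joint passes its speed limit or range.

## Robot

A 6-joint arm with a two-finger parallel gripper is mounted at the origin on a cart in front of the work surface, level with it; the furniture and walls round the work are solid. World frame = base frame: x ahead of the robot, y to its left, z up, the work surface at z = 0. Lengths are in m, angles in rad, forces in N, time in s.
With the tool pointing down it reaches from about 0.275 to 0.975 m from the base axis. Payload 8.4 kg.
Tool frame: the origin (TCP) lies midway between the tips of the shut fingers; the grasp point (between the pads) lies behind it (bot.grip_point_offset is the z of the grasp point in the tool frame, in m); z points along the fingers, y is the line along which they close (so a half turn about z gives the same grasp; the last joint's range is limited). The gripper opens to 92 mm and grips with 3 to 60 N. Pads are 20 mm wide; open, the fingers measure 128 mm over their backs; the gripper's body (75 mm by 189 mm) begins 69 mm behind the grasp point.
Start: joints at [-1.237, 0.353, 1.633, -0, 1.155, -0.002], TCP at [0.206, -0.59, 0.215] pointing down, gripper open.
Joint ranges: [-2.63, 2.63], [-0.92, 2.1], [0.06, 2.66], [-1.3, 4.44], [0, 2.69], [-3.02, 3.02]. Speed limits (rad/s): [2.22, 2.22, 2.79, 3.14, 3.14, 3.14].

## Interface

Orientations are given as [roll, pitch, yaw] about the fixed x, y, z axes, in that order (R = Rz(yaw) Ry(pitch) Rx(roll)).
In Python, from workcell import bot gives the robot as it stands.
- The arm moves only by the shell command python3 -m inch 'ROWS' [FORCE]. ROWS is JSON, a list that holds one entry, the list of rows, each a list of 7 numbers: the shift along the tool's x, y, z in mm, then the turn, a rotation vector about the tool's x, y, z in degrees, then the opening in per cent of the stroke, from 0 (shut) to 100 (fully open). In form: [[[tx, ty, tz, ax, ay, az, hand], ...]]. A call has 1 to 20 rows; each row is the pose to reach, as a shift and turn from the pose commanded when the call began, along the tool's axes at that moment; what a row does not reach only later rows make up. A row lasts 1/12 s, in which the tool goes at most 41.7 mm and 7.16 degrees, less where a joint would pass 70% of its speed; a pose out of reach is approached as far as the arm can. A call with a gripper value outside its range is refused whole. The fingers move at their own pace and stop on an object; FORCE is the grip in N (left out, the last holds). Time passes only in rows, so rows that repeat a pose let the fingers close. It gives the time, the measured TCP pose, the force, the opening and the grip force at its end, in the units of the state.
- bot.get_state(): the state, without advancing time (a new reading comes with each control period).
- bot.get_image(name): name is "scene" or "top"; returns a dict with "frame" (480x640x3 uint8, blue, green, red), "z_map" (480x640 float32, m along the optical axis (not along the pixel's ray), 0 where there is no reading), "fx", "fy", "cx", "cy" (pixels), "R" (3x3) and "t" (3): a world point X has camera coordinates R X + t. Camera axes: x right, y down, z forward; pixel columns grow to the right and rows downward; lengths in m; the calibration is good to about 2 mm. A picture is of the moment at which its call begins.
- bot.close_job(): hands the job in; it is judged then, once.
The state is a dict: "time": time; "joint_positions": joint angles; "qd": joint speeds; "joint_torque": joint torques, N m; "eef_pos": TCP position; "tcp_rot": TCP orientation; "wrist_force": force on the tool from outside, world axes, zero at the start; "ft_torque": the same for the moment, N m; "gripper_width": opening from 0.0 (shut) to 1.0 (fully open); "grasp_force": force on a finger pad.
Only numpy, scipy, OpenCV 4.12 (cv2) and the standard library are available. Lean on these libraries where they do the work, as an engineer would, in place of code of your own. Each camera call takes 0.05 s, during which the arm holds its last target. There are 200 camera calls.

## Working session

There is one attempt and no reset: what is moved stays moved. The work goes in short steps, Python scripts to look and compute and a shell command to move; the robot and the scene stay as the last step left them, time stands still between calls to the robot, and variables do not carry over. Pictures are saved under pics/ and viewed, at most 10 in all, crops included, and the job is handed in when it is done.

```bash
mkdir -p pics; ls; python3 - <<'E'
from workcell import bot
import cv2,numpy as np
print(bot.get_state(), bot.grip_point_offset)
for n in("top","scene"):
    d=bot.get_image(n); cv2.imwrite(f"pics/{n}0.png",d["frame"]); np.savez(f"{n}0.npz",**d)
    print(n,d["fx"],d["cx"],d["cy"],d["R"],d["t"], -np.array(d["R"]).T@d["t"])
E
```

```text
pics
{'time': 0.0, 'joint_positions': array([-1.23741813e+00,  3.53643609e-01,  1.63414528e+00, -7.91329174e-06,
        1.15518395e+00, -2.39493417e-03]), 'qd': array([ 8.00163094e-04,  2.57771916e-03, -1.06001799e-05, -5.29055292e-05,
        1.11175239e-03,  6.61110414e-04]), 'joint_torque': array([-7.74041064e-05, -5.93837965e+01, -3.34219050e+01,  6.98120613e-02,
        2.33212172e-02, -1.19405354e-04]), 'eef_pos': array([ 0.2057739 , -0.58962465,  0.21386176]), 'tcp_rot': array([-3.14021245e+00,  3.92974067e-06,  3.35776333e-01]), 'wrist_force': array([-0.24189188, -0.67271576,  0.0397629 ]), 'ft_torque': array([ 0.01293548, -0.01900773, -0.02393405]), 'grasp_force': 0.0, 'gripper_width': 0.9978513393633676} -0.0187
top 582.9359097851152 317.819146470171 242.19850010404707 [[-0.11264595 -0.99363387 -0.00162188]
 [-0.97116486  0.11044357 -0.21128425]
 [ 0.21011831 -0.02222521 -0.97742331]] [0.06350268 0.51043518 1.34019239] [0.22127107 0.03651018 1.4178852 ]
scene 493.3237434004543 328.8306527895954 242.95558645487858 [[-0.78584728 -0.61819576  0.01667521]
 [-0.47968532  0.59231176 -0.64735521]
 [ 0.39031533 -0.51672118 -0.76200601]] [0.38587875 0.27770563 1.22773109] [-0.04274919  0.70845496  1.10887805]
```

View pics/top0.png

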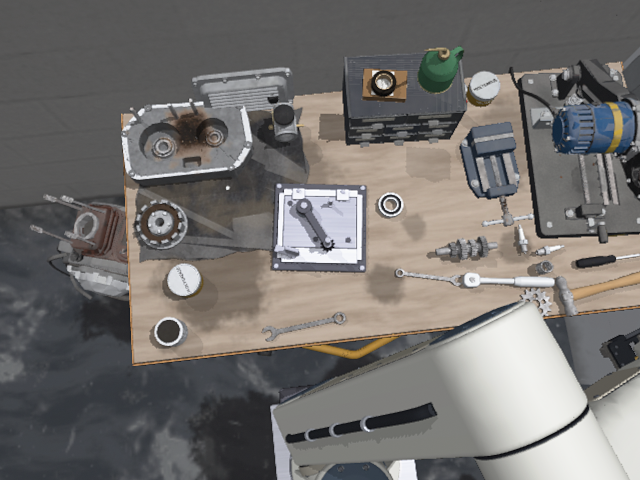

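View pics/scene0.png

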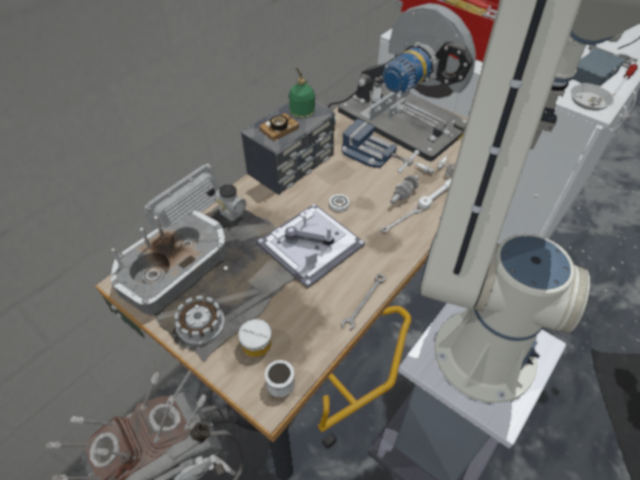

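The top view shows the jig at about (320,228), with the turnbutton near (287,251), the pivot near (303,206) and the wheel near (327,245). The bearing is at (390,205). I'll enlarge the jig and fit the board.

```bash
cat > h.py <<'E'
import numpy as np,cv2
def ray(d,u,v,z):
    R=np.array(d["R"]);C=-R.T@np.array(d["t"])
    r=R.T@np.array([(u-float(d["cx"]))/float(d["fx"]),(v-float(d["cy"]))/float(d["fy"]),1.])
    return C+r*(z-C[2])/r[2]
def proj(d,X):
    p=np.array(d["R"])@np.asarray(X,float)+np.array(d["t"])
    return np.array([float(d["fx"])*p[0]/p[2]+float(d["cx"]),float(d["fy"])*p[1]/p[2]+float(d["cy"])])
E
python3 - <<'E'
from h import *
d=np.load("top0.npz"); f=d["frame"]
c=f[170:285,260:380]; cv2.imwrite("pics/c1.png",cv2.resize(c,None,fx=5,fy=5,interpolation=cv2.INTER_CUBIC))
# 3-D points of the board from depth: z>6mm vs bench
v,u=np.mgrid[170:285,260:380]; Z=d["z_map"][170:285,260:380]
R=d["R"];P=np.stack([(u-d["cx"])/d["fx"]*Z,(v-d["cy"])/d["fy"]*Z,Z],-1)-d["t"]; W=P@R
m=((W[...,2]>.006)&(Z>0)).astype(np.uint8)
n,l,s,_=cv2.connectedComponentsWithStats(m); i=1+np.argmax(s[1:,4])
pts=W[l==i][:,:2].astype(np.float32)*1000
print(s[i],cv2.minAreaRect(pts), np.median(W[m==0][:,2]))
hi=W[(W[...,2]>.065)]; print(hi[:20]*1000)
E
```

```text
[   6    6  101   97 8058] ((572.413330078125, 5.2467041015625), (252.71975708007812, 243.44424438476562), 82.46672058105469) 0.0001818378562803482
[[ 221.27106561   36.51018142 1417.8851972 ]
 [ 221.27106561   36.51018142 1417.8851972 ]
 [ 221.27106561   36.51018142 1417.8851972 ]
 [ 221.27106561   36.51018142 1417.8851972 ]
 [ 221.27106561   36.51018142 1417.8851972 ]
 [ 221.27106561   36.51018142 1417.8851972 ]
 [ 221.27106561   36.51018142 1417.8851972 ]
 [ 221.27106561   36.51018142 1417.8851972 ]
 [ 221.27106561   36.51018142 1417.8851972 ]
 [ 221.27106561   36.51018142 1417.8851972 ]
 [ 221.27106561   36.51018142 1417.8851972 ]
 [ 221.27106561   36.51018142 1417.8851972 ]
 [ 221.27106561   36.51018142 1417.8851972 ]
 [ 221.27106561   36.51018142 1417.8851972 ]
 [ 221.27106561   36.51018142 1417.8851972 ]
 [ 614.48864928  -32.97818802   66.82949647]
 [ 611.52681072  -35.0422429    67.52801189]
 [ 611.94504011  -37.56521176   65.13687618]
 [ 221.27106561   36.51018142 1417.8851972 ]
 [ 221.27106561   36.51018142 1417.8851972 ]]
```

View pics/c1.png

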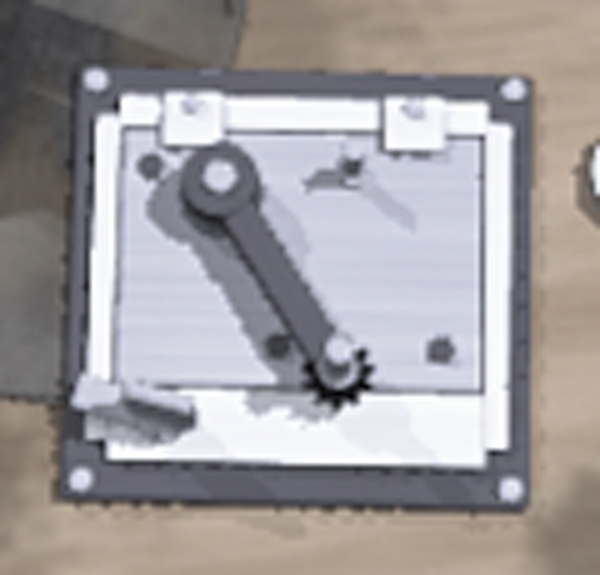

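The crop shows corner bolts at (95,80), (513,90), (511,490) and (80,480). The pivot hub is at (220,175), the axle post top at (340,348), the stop post at (350,165) and the fin near (150,410). I'll turn these into positions.

```bash
python3 - <<'E'
from h import *
d=np.load("top0.npz")
px=lambda x,y:((x+.5)/5-.5+260,(y+.5)/5-.5+170)
L=lambda x,y,z:ray(d,*px(x,y),z)[:2]*1000
for B,z in(([(95,80),(513,90),(511,490),(80,480)],.016),([(85,70),(527,78),(525,508),(58,498)],.012)):
    p=np.array([L(*b,z) for b in B]); print(p.round(1),p.mean(0).round(1))
    for a,b in((0,1),(1,2),(3,2),(0,3)):
        e=p[b]-p[a]; print(np.linalg.norm(e).round(1),np.degrees(np.arctan2(e[1],e[0])).round(2))
c=p.mean(0); e=(p[0]-p[3])+(p[1]-p[2]); f=(p[0]-p[1])+(p[3]-p[2]); 
th=np.arctan2(e[1],e[0]); th2=np.arctan2(f[1],f[0])-np.pi/2; t=(th+th2)/2; print(c,np.degrees([th,th2]))
R=np.array([[np.cos(t),-np.sin(t)],[np.sin(t),np.cos(t)]])
piv=L(220,175,.058); ax=L(340,348,.101); st=L(350,165,.062)
for n,q,ex in(("piv",piv,(30,40)),("stop",st,(44.5,-25)),("axle",ax,None)):
    print(n,q.round(1),"jig",(R.T@(q-c)).round(1),ex)
a=R.T@(ax-piv); print(np.linalg.norm(a),np.degrees(np.arctan2(a[1],a[0])))
for x,y,z in((-82,65,30),(-82,65,78),(-100,65,78),(-64,65,78),(-82,83,78),(-82,47,78),(-82,110,32)):
    w=R@[x,y]+c; q=proj(d,[*w/1000,z/1000]); print(x,y,z,w.round(1),((q-[260,170]+.5)*5-.5).round(0))
E
```

```text
[[ 678.4   86.2]
 [ 649.4 -121.9]
 [ 447.6  -94.7]
 [ 476.2  113.5]] [562.9  -4.2]
210.1 -97.93
203.6 172.34
210.2 -97.83
204.0 172.29
[[ 685.5   90.8]
 [ 656.1 -130.2]
 [ 438.6 -100.8]
 [ 469.3  125.3]] [562.4  -3.7]
222.9 -97.58
219.4 172.3
228.1 -97.73
218.9 170.93
[562.38652458  -3.69516455] [-8.38365523 -7.65452308]
piv [610.   29.3] jig [42.6 39.3] (30, 40)
stop [606.8 -33.6] jig [ 48.1 -23.4] (44.5, -25)
axle [508.9 -16.7] jig [-51.2 -20.4] None
111.13043592635223 -147.51974658190596
-82 65 30 [490.3  72.1] [160. 437.]
-82 65 78 [490.3  72.1] [156. 418.]
-100 65 78 [472.4  74.6] [154. 456.]
-64 65 78 [508.1  69.6] [157. 380.]
-82 83 78 [492.8  89.9] [117. 417.]
-82 47 78 [487.7  54.3] [194. 419.]
-82 110 32 [496.5 116.7] [ 67. 434.]
```

```bash
python3 - <<'E'
from h import *
d=np.load("top0.npz")
L=lambda x,y,z:ray(d,(x+.5)/5-.5+260,(y+.5)/5-.5+170,z)[:2]*1000
p=np.array([L(*b,.022) for b in[(122,130),(482,137),(480,390),(112,385)]]);print(p.round(1),p.mean(0))
print([np.linalg.norm(p[i]-p[i-1]).round(1) for i in range(4)])
t=np.radians(-7.8);R=np.array([[np.cos(t),-np.sin(t)],[np.sin(t),np.cos(t)]])
for c in(p.mean(0),np.array([573.5,-5.5])):
  for x,y,z in((30,40,58),(44.5,-25,62),(-82,65,78),(-82,65,32)):
    w=R@[x,y]+c; q=proj(d,[*w/1000,z/1000]); print(x,y,z,w.round(1),((q-[260,170]+.5)*5-.5).round(0))
# high points from depth near fin and stop, in jig frame
v,u=np.mgrid[170:285,260:380]; Z=d["z_map"][170:285,260:380]
W=(np.stack([(u-d["cx"])/d["fx"]*Z,(v-d["cy"])/d["fy"]*Z,Z],-1)-d["t"])@d["R"]; W=W[(Z>0)&(W[...,2]>.05)]*1000
J=W.copy();J[:,:2]=(W[:,:2]-[573.5,-5.5])@R
f=J[(J[:,0]<-40)&(J[:,1]>30)];print("fin",len(f),f.mean(0),cv2.fitLine(f[:,:2].astype(np.float32),2,0,.01,.01).ravel(),np.ptp(f,axis=0)); print(f[np.argsort(f[:,1])].round(0)[::3])
s=J[(J[:,0]>15)&(J[:,1]<0)];print("stop",s.round(0))
E
```

```text
[[ 649.    75.2]
 [ 625.1 -102.7]
 [ 497.5  -85.5]
 [ 520.3   93.1]] [572.96034518  -4.99387365]
[np.float64(129.9), np.float64(179.5), np.float64(128.7), np.float64(180.0)]
30 40 58 [608.1  30.6] [218. 179.]
44.5 -25 62 [613.7 -35.8] [353. 151.]
-82 65 78 [500.5  70.5] [157. 396.]
-82 65 32 [500.5  70.5] [161. 415.]
30 40 58 [608.7  30.1] [219. 178.]
44.5 -25 62 [614.2 -36.3] [354. 150.]
-82 65 78 [501.1  70. ] [158. 395.]
-82 65 32 [501.1  70. ] [162. 414.]
fin 87 [-84.45560325  65.1340681   72.30472401] [  0.26350605   0.9646577  -84.455605    65.13407   ] [16.04270108 33.65325217 33.00636288]
[[-87.  49.  76.]
 [-90.  49.  65.]
 [-88.  51.  82.]
 [-84.  51.  73.]
 [-87.  53.  76.]
 [-84.  54.  75.]
 [-87.  56.  76.]
 [-82.  56.  76.]
 [-85.  58.  79.]
 [-79.  59.  73.]
 [-88.  60.  82.]
 [-85.  61.  75.]
 [-88.  63.  79.]
 [-82.  63.  76.]
 [-83.  65.  76.]
 [-88.  66.  65.]
 [-87.  68.  76.]
 [-80.  68.  74.]
 [-87.  70.  73.]
 [-77.  70.  74.]
 [-78.  72.  77.]
 [-86.  73.  69.]
 [-83.  75.  80.]
 [-78.  75.  75.]
 [-84.  77.  81.]
 [-80.  77.  75.]
 [-81.  79.  79.]
 [-84.  80.  72.]
 [-82.  82.  81.]]
stop [[ 48. -24.  62.]
 [ 44. -22.  67.]
 [ 45. -24.  63.]
 [ 46. -27.  62.]
 [ 44. -22.  60.]
 [ 42. -24.  68.]
 [ 42. -27.  65.]
 [ 44. -29.  60.]
 [ 41. -24.  60.]
 [ 40. -27.  63.]
 [ 43. -29.  55.]
 [ 39. -22.  58.]
 [ 40. -24.  57.]
 [ 39. -27.  59.]
 [ 38. -27.  54.]]
```

The bracket comes out at 130 x 180 mm, centred on (573,-5), with yaw -7.8°. The fin is at (500.5,70.5) with the nose at about 66.9° world (button about 0.27). The arm points 147.5° clockwise, as expected at rest. Next I move above the fin.

```bash
python3 -m inch '[[[496,-527,40,0,0,-47.7,45],[496,-527,40,0,0,-47.7,45],[496,-527,40,0,0,-47.7,45],[496,-527,40,0,0,-47.7,45],[496,-527,40,0,0,-47.7,45],[496,-527,40,0,0,-47.7,45],[496,-527,40,0,0,-47.7,45],[496,-527,40,0,0,-47.7,45],[496,-527,40,0,0,-47.7,45],[496,-527,40,0,0,-47.7,45],[496,-527,40,0,0,-47.7,45],[496,-527,40,0,0,-47.7,45],[496,-527,40,0,0,-47.7,45],[496,-527,40,0,0,-47.7,45],[496,-527,40,0,0,-47.7,45],[496,-527,40,0,0,-47.7,45],[496,-527,40,0,0,-47.7,45],[496,-527,40,0,0,-47.7,45],[496,-527,40,0,0,-47.7,45],[496,-527,40,0,0,-47.7,45]]]' 25
cat > s.py <<'E'
from workcell import bot
import numpy as np,sys
np.set_printoptions(precision=4,suppress=True)
s=bot.get_state()
print(s["time"],s["eef_pos"],s["tcp_rot"],np.degrees(s["tcp_rot"][2]),s["joint_positions"],"F",s["wrist_force"],s["gripper_width"],s["grasp_force"])
if len(sys.argv)>3:
    X=np.array(list(map(float,sys.argv[1:4])))-s["eef_pos"]*1000; y=s["tcp_rot"][2]; c,k=np.cos(y),np.sin(y)
    print("tool shift",X[0]*c+X[1]*k,X[0]*k-X[1]*c,-X[2])
    if len(sys.argv)>4: print("az",np.degrees(y)-float(sys.argv[4]))
E
python3 s.py 500.5 70.5 45 66.9
```

```text
time: 1.77
eef_pos: [0.5001, 0.0714, 0.1741]
tcp_rot: [-3.141, 0.001, 1.171]
wrist_force: [-0.3, 0.7, -0.5]
gripper_width: 0.448
grasp_force: 0.0
1.7667 [0.5001 0.0714 0.1741] [-3.1406  0.0009  1.1707] 67.07357014920292 [ 0.139   0.2143  1.9256 -0.0003  1.003   0.5393] F [-0.3299  0.7382 -0.5439] 0.44792128314661556 0.0
tool shift -0.6820586639275111 0.6763637830920002 129.06381948547505
az 0.17357014920291647
```

```bash
python3 -m inch '[[[0,0.5,40,0,0,0,45],[0,0.5,80,0,0,0,45],[0,0.5,110,0,0,0,45],[0,0.5,128,0,0,0,45],[0,0.5,128,0,0,0,45],[0,0.5,128,0,0,0,15],[0,0.5,128,0,0,0,5],[0,0.5,128,0,0,0,5],[0,0.5,128,0,0,0,5],[0,0.5,128,0,0,0,5],[0,0.5,128,0,0,0,5]]]' 15
python3 s.py; python3 - <<'E'
from workcell import bot
import cv2
for n,r in(("scene",(180,300,240,400)),):
    f=bot.get_image(n)["frame"][r[0]:r[1],r[2]:r[3]]; cv2.imwrite("pics/g1.png",cv2.resize(f,None,fx=5,fy=5,interpolation=cv2.INTER_CUBIC))
E
```

```text
time: 2.68
eef_pos: [0.5016, 0.0709, 0.0478]
tcp_rot: [3.14, -0.001, 1.168]
wrist_force: [-1.6, -0.4, 8.3]
gripper_width: 0.109
grasp_force: 15.0
2.6833 [0.5016 0.0709 0.0478] [ 3.1403 -0.0009  1.1683] 66.93615244747235 [0.1373 0.4032 2.0155 0.0002 0.7214 0.5397] F [-1.5738 -0.4243  8.3134] 0.10895243817268185 15.002268701791763
```

View pics/g1.png

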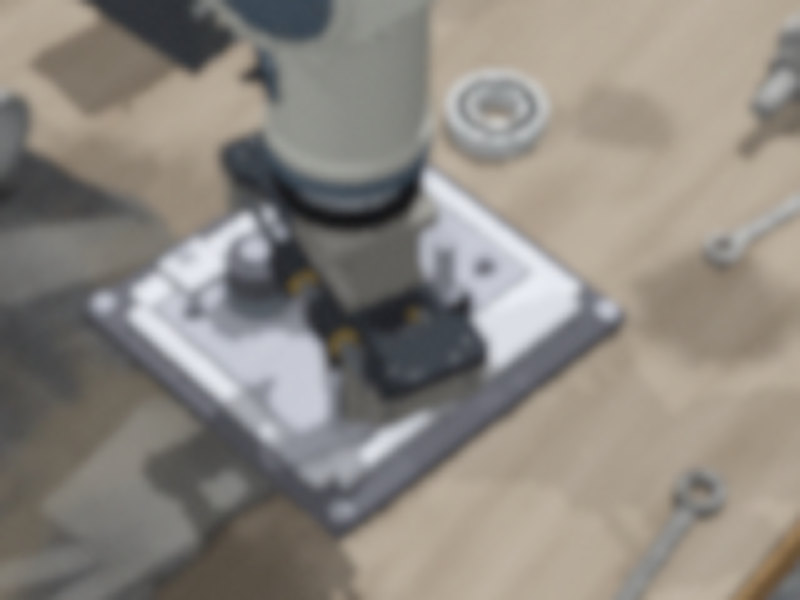

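The fingers hold the fin: the opening is 10 mm and the grip force 15 N. The picture shows the hand over the button near (390,350) and the bracket lying flat. I turn it clockwise.

```bash
python3 -m inch '[[[0,0,-2,0,0,6,5],[0,0,-2,0,0,13,5],[0,0,-2,0,0,20,5],[0,0,-2,0,0,27,5],[0,0,-2,0,0,34,5],[0,0,-2,0,0,41,5],[0,0,-2,0,0,48,5],[0,0,-2,0,0,55,5],[0,0,-2,0,0,62,5],[0,0,-2,0,0,68,5],[0,0,-2,0,0,72,5],[0,0,-2,0,0,74,5],[0,0,-2,0,0,74,5],[0,0,-2,0,0,74,5]]]' 25
python3 s.py; python3 -c "
from workcell import bot;print(bot.get_state()['ft_torque'])"
```

```text
time: 3.9
eef_pos: [0.5026, 0.0688, 0.0482]
tcp_rot: [3.139, -0.003, -0.122]
wrist_force: [9.6, -14.1, -17.7]
gripper_width: 0.107
grasp_force: 25.0
3.9 [0.5026 0.0688 0.0482] [ 3.1392 -0.0032 -0.1217] -6.974843255344816 [ 0.1354  0.4029  2.0146 -0.0048  0.7215  1.8315] F [  9.605  -14.0657 -17.6895] 0.10704129186449507 24.990956783294678
[-2.59046244 -1.62696618 -0.06595396]
```

```bash
python3 -m inch '[[[1,1,1,0,0,1,5],[1,1,1,0,0,2,5],[1,1,1,0,0,3,5],[1,1,1,0,0,3,5],[1,1,1,0,0,3,5]]]'
python3 s.py; python3 -c "
from workcell import bot;print(bot.get_state()['ft_torque'])"
```

```text
time: 4.32
eef_pos: [0.5028, 0.0686, 0.0481]
tcp_rot: [3.14, -0.002, -0.174]
wrist_force: [2.8, -8.6, -2.9]
gripper_width: 0.11
grasp_force: 25.3
4.3167 [0.5028 0.0686 0.0481] [ 3.1403 -0.002  -0.1736] -9.946919069236792 [ 0.1341  0.4037  2.0136 -0.0029  0.7228  1.8806] F [ 2.7564 -8.6495 -2.8968] 0.11046405944731442 25.313116014003754
[-1.29874989 -0.39926029  0.48345742]
```

The resisting torque has risen to 0.48 N m, so the button is at its stop. I open the fingers and lift.

```bash
python3 -m inch '[[[0,0,0,0,0,-2,45],[0,0,0,0,0,-2,45],[0,0,0,0,0,-2,45],[0,0,0,0,0,-2,45],[0,0,-40,0,0,-2,45],[0,0,-80,0,0,-2,45],[0,0,-100,0,0,-7,45],[0,0,-100,0,0,-14,45],[0,-40,-100,0,0,-21,45],[0,-80,-100,0,0,-28,45],[0,-120,-100,0,0,-35,45],[0,-150,-100,0,0,-42,45],[0,-150,-100,0,0,-42,45]]]'
python3 s.py; python3 - <<'E'
from workcell import bot
from h import *
d=bot.get_image("top");np.savez("top1.npz",**d)
cv2.imwrite("pics/t1.png",cv2.resize(d["frame"][170:290,250:400],None,fx=5,fy=5,interpolation=cv2.INTER_CUBIC))
E
```

```text
time: 5.4
eef_pos: [0.5293, 0.2224, 0.148]
tcp_rot: [-3.141, -0.003, 0.567]
wrist_force: [0.5, 0.2, -0.3]
gripper_width: 0.448
grasp_force: 0.0
5.4 [0.5293 0.2224 0.148 ] [-3.1407 -0.0029  0.567 ] 32.48839438204505 [0.3943 0.3461 1.8079 0.0016 0.9849 1.3972] F [ 0.509   0.1758 -0.3133] 0.4483445252409839 0.0
```

View pics/t1.png

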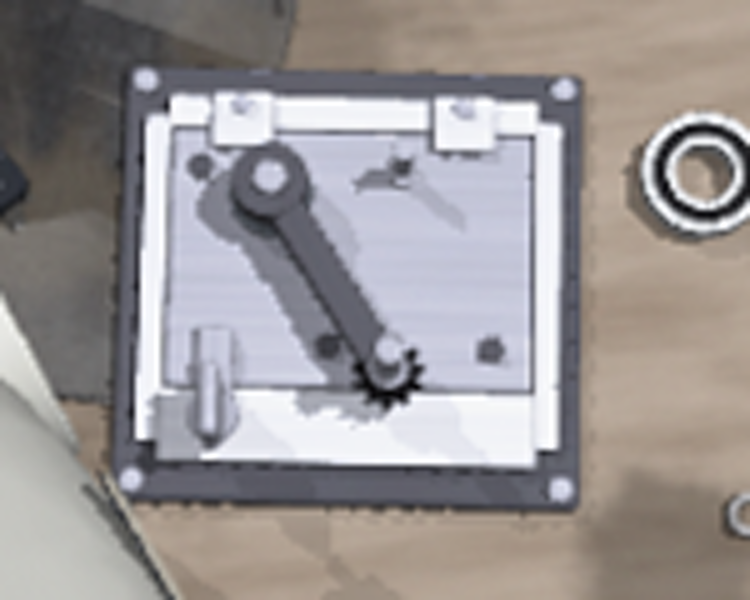

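The nose now points straight across the bracket: it runs from (210,330) to (210,440), parallel to the rail. The bracket is seated, and the axle post top is at (390,350). I move over the post.

```bash
python3 s.py 509.5 -16.5 148 82.2
```

```text
5.45 [0.5284 0.2199 0.1476] [-3.1414 -0.0008  0.5613] 32.15934685711724 [0.3916 0.345  1.8105 0.0004 0.9853 1.4009] F [-0.0877 -1.2218  0.058 ] 0.45137533507765015 0.0
tool shift -141.83301946531387 190.11630590742953 -0.39422651150673005
az -50.04065314288276
```

```bash
python3 -m inch '[[[-20,28,0,0,0,-7,45],[-45,60,0,0,0,-14,45],[-70,94,0,0,0,-21,45],[-95,127,0,0,0,-28,45],[-120,161,0,0,0,-35,45],[-135,181,0,0,0,-42,45],[-142,190,0,0,0,-49,45],[-142,190,0,0,0,-50,45],[-142,190,0,0,0,-50,45],[-142,190,0,0,0,-50,45]]]'
python3 s.py 509.5 -16.5 67 82.2
```

```text
time: 6.28
eef_pos: [0.5076, -0.0197, 0.1476]
tcp_rot: [-3.141, 0.0, 1.425]
wrist_force: [-1.1, 0.6, -0.1]
gripper_width: 0.45
grasp_force: 0.0
6.2833 [ 0.5076 -0.0197  0.1476] [-3.1413  0.0001  1.4254] 81.67149170435461 [-0.0418  0.2524  1.9446 -0.      0.9449  0.1036] F [-1.1403  0.5725 -0.132 ] 0.45031798193429 0.0
tool shift 3.490691142229075 1.430516978789123 80.59205812985854
az -0.5285082956453948
```

Now I lower onto the post and grip it.

```bash
python3 -m inch '[[[3,1.5,0,0,0,0,45],[3,1.5,35,0,0,0,45],[3,1.5,65,0,0,0,45],[3,1.5,80,0,0,0,45],[3,1.5,80,0,0,0,45],[3,1.5,80,0,0,0,10],[3,1.5,80,0,0,0,8],[3,1.5,80,0,0,0,8],[3,1.5,80,0,0,0,8],[3,1.5,80,0,0,0,8],[3,1.5,80,0,0,0,8]]]' 30
python3 s.py; python3 - <<'E'
import numpy as np
# arc in tool frame, from the post's rest point, tool yaw 82
P=np.array([608.5,30.3]);y=np.radians(82)
pt=lambda a:P+110*np.array([np.cos(a),np.sin(a)])
a0=np.radians(-147-7.8)
for k in np.arange(0,1.061,.0833):
    D=pt(a0+k)-pt(a0); print(round(k,3),(pt(a0+k)).round(1),(D[0]*np.cos(y)+D[1]*np.sin(y)).round(1),(D[0]*np.sin(y)-D[1]*np.cos(y)).round(1))
E
```

```text
time: 7.2
eef_pos: [0.5092, -0.0162, 0.0685]
tcp_rot: [-3.14, 0.0, 1.43]
wrist_force: [-5.1, 1.1, 6.4]
gripper_width: 0.143
grasp_force: 30.0
7.2 [ 0.5092 -0.0162  0.0685] [-3.1404  0.      1.4299] 81.9248084027108 [-0.0348  0.3732  1.9968  0.0002  0.7728  0.106 ] F [-5.0527  1.07    6.431 ] 0.14304100905843697 30.000979006290436
0.0 [509.  -16.5] 0.0 0.0
0.083 [513.2 -24.7] -7.4 5.3
0.167 [518.1 -32.4] -14.4 11.3
0.25 [523.6 -39.7] -20.9 17.8
0.333 [529.8 -46.5] -26.8 24.8
0.416 [536.4 -52.8] -32.1 32.2
0.5 [543.6 -58.5] -36.7 40.1
0.583 [551.2 -63.6] -40.7 48.4
0.666 [559.2 -68. ] -44.0 56.9
0.75 [567.6 -71.8] -46.6 65.7
0.833 [576.2 -74.9] -48.4 74.7
0.916 [585.1 -77.2] -49.5 83.8
1.0 [594.1 -78.8] -49.8 93.0
```

The post is gripped at 13.2 mm opening with 30 N. I swing along the arc.

```bash
python3 -m inch '[[[-3.7,2.6,0,0,0,0,8],[-7.4,5.3,0,0,0,0,8],[-14.4,11.3,0,0,0,0,8],[-20.9,17.8,0,0,0,0,8],[-26.8,24.8,0,0,0,0,8],[-32.1,32.2,0,0,0,0,8],[-36.7,40.1,0,0,0,0,8],[-40.7,48.4,0,0,0,0,8],[-44,56.9,0,0,0,0,8],[-46.6,65.7,0,0,0,0,8],[-48.4,74.7,0,0,0,0,8],[-49.2,80,0,0,0,0,8],[-49.5,84,0,0,0,0,8],[-49.5,84,0,0,0,0,8]]]' 35
python3 s.py 594.1 -78.8 68
```

```text
time: 8.37
eef_pos: [0.584, -0.079, 0.0683]
tcp_rot: [-3.137, 0.003, 1.431]
wrist_force: [-12.1, -10.7, 10.2]
gripper_width: 0.144
grasp_force: 35.0
8.3667 [ 0.584  -0.079   0.0683] [-3.1371  0.003   1.431 ] 81.99195600811444 [-0.1352  0.4748  1.821  -0.004   0.8503  0.0072] F [-12.087  -10.7284  10.1915] 0.14379720765345588 35.003803074359894
tool shift 1.6302020514217568 10.004092908561649 0.29185861509809286
```

```bash
python3 -m inch '[[[0,3,0,0,0,0,8],[0,6,0,0,0,0,8],[0,8,0,0,0,0,8],[0,9,0,0,0,0,8],[0,9,0,0,0,0,8],[0,9,0,0,0,0,8]]]' 40
python3 s.py
python3 -m inch '[[[0,1,0,0,0,0,8],[0,2,0,0,0,0,8],[0,2,0,0,0,0,8],[0,2,0,0,0,0,8]]]'
python3 s.py
```

```text
time: 8.87
eef_pos: [0.5923, -0.0802, 0.0683]
tcp_rot: [-3.137, 0.003, 1.431]
wrist_force: [-11.6, -10.0, 9.8]
gripper_width: 0.143
grasp_force: 40.0
8.8667 [ 0.5923 -0.0802  0.0683] [-3.1369  0.0031  1.4311] 81.99557862334034 [-0.1352  0.4854  1.8018 -0.0041  0.859   0.0072] F [-11.5767  -9.9875   9.8468] 0.1431593844443689 40.00247061252594
time: 9.2
eef_pos: [0.5941, -0.0805, 0.0683]
tcp_rot: [-3.137, 0.003, 1.431]
wrist_force: [-12.9, -10.0, 9.5]
gripper_width: 0.14
grasp_force: 40.0
9.2 [ 0.5941 -0.0805  0.0683] [-3.1365  0.0032  1.4313] 82.00855875956054 [-0.1352  0.4879  1.7975 -0.0042  0.8613  0.007 ] F [-12.9206  -9.9938   9.4892] 0.13971209510480584 40.003098249435425
```

```bash
python3 -m inch '[[[0,1,0,0,0,0,8],[0,1.5,0,0,0,0,8],[0,1.5,0,0,0,0,8],[0,1.5,0,0,0,0,8]]]'
python3 -m inch '[[[0,1,0,0,0,0,8],[0,1.5,0,0,0,0,8],[0,1.5,0,0,0,0,8],[0,1.5,0,0,0,0,8]]]'
python3 s.py
```

```text
time: 9.53
eef_pos: [0.595, -0.0806, 0.0683]
tcp_rot: [-3.135, 0.003, 1.431]
wrist_force: [-13.7, -9.3, 11.3]
gripper_width: 0.14
grasp_force: 40.0
time: 9.87
eef_pos: [0.5955, -0.0805, 0.0683]
tcp_rot: [-3.133, 0.003, 1.431]
wrist_force: [-18.5, -7.9, 15.8]
gripper_width: 0.144
grasp_force: 40.0
9.8667 [ 0.5955 -0.0805  0.0683] [-3.1334  0.0029  1.431 ] 81.98826467749349 [-0.1351  0.4911  1.7918 -0.0037  0.8669  0.0072] F [-18.5236  -7.8931  15.7989] 0.14417109871595707 40.005948543548584
```

```bash
python3 -m inch '[[[0,1,0,0,0,0,8],[0,1.5,0,0,0,0,8],[0,1.5,0,0,0,0,8],[0,1.5,0,0,0,0,8],[0,1.5,0,0,0,0,8]]]'
python3 s.py; python3 - <<'E'
from workcell import bot
from h import *
out=[]
for n,(a,b) in(("top",(160,250)),("scene",(170,240))):
    d=bot.get_image(n);np.savez(n+"2.npz",**d)
    out.append(cv2.resize(d["frame"][a:a+120,b:b+150],None,fx=2.66*2,fy=4*1.25,interpolation=cv2.INTER_CUBIC)[:, :])
cv2.imwrite("pics/e1.png",cv2.resize(out[0],(750,600)));cv2.imwrite("pics/e2.png",cv2.resize(out[1],(750,600)))
E
```

```text
time: 10.28
eef_pos: [0.596, -0.0805, 0.0684]
tcp_rot: [-3.131, 0.003, 1.431]
wrist_force: [-21.1, -7.8, 20.5]
gripper_width: 0.141
grasp_force: 40.0
10.2833 [ 0.596  -0.0805  0.0684] [-3.1314  0.0029  1.4309] 81.98699824738208 [-0.1351  0.4925  1.7891 -0.0037  0.8702  0.0072] F [-21.145   -7.7837  20.5454] 0.14062886572318373 40.00823825597763
```

View pics/e1.png

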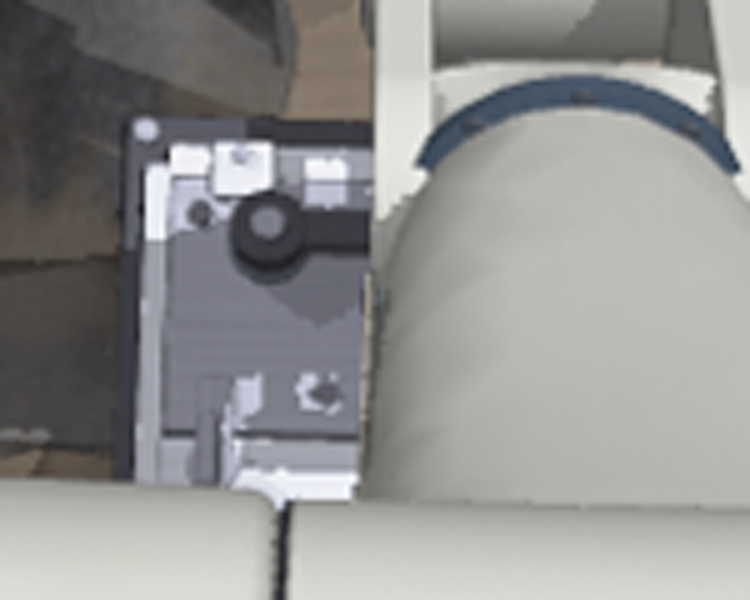

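View pics/e2.png

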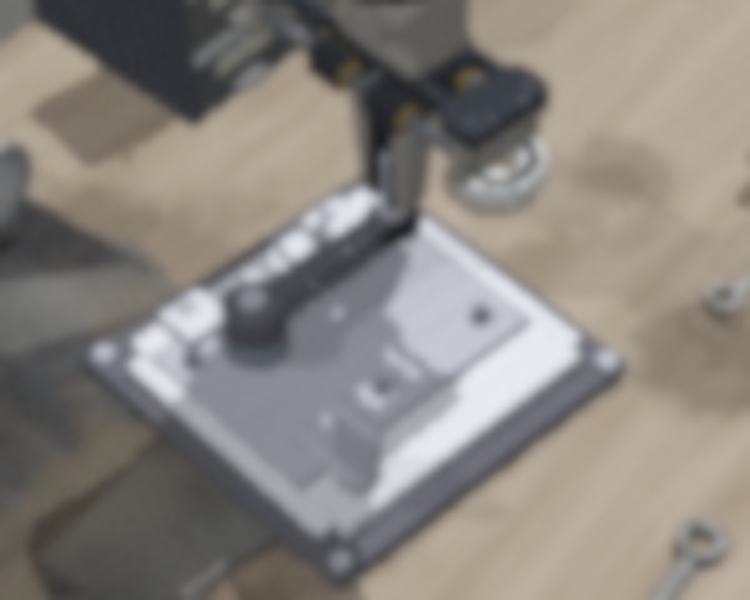

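The arm lies parallel to jig -y, from the hub at (265,225) towards the fingers, and the nose is still across the bracket. The motion is stalling while the force rises. One more small push will confirm contact with the stop.

```bash
python3 -m inch '[[[0,1,0,0,0,0,8],[0,2,0,0,0,0,8],[0,2,0,0,0,0,8],[0,2,0,0,0,0,8],[0,2,0,0,0,0,8],[0,2,0,0,0,0,8]]]'
python3 s.py; python3 - <<'E'
from workcell import bot
from h import *
d=bot.get_image("top");a=np.load("top0.npz")["frame"];b=d["frame"]
# arm direction: edges of the dark arm in the visible stretch
g=cv2.cvtColor(b,cv2.COLOR_BGR2GRAY)
m=(g[196:216,311:324]<75).astype(np.uint8)
top=[];bot_=[]
for i in range(m.shape[1]):
    r=g[196:216,311+i].astype(float); dd=np.diff(r); k=np.argmin(dd[:9]); 
    w=np.clip(-dd[max(0,k-1):k+2],0,None); top.append((w*np.arange(max(0,k-1),max(0,k-1)+len(w))).sum()/w.sum()+196.5)
print(np.round(top,2)); c=np.polyfit(np.arange(311,324),top,1)
p,q=[ray(d,u,np.polyval(c,u),.055) for u in(311,323)]; e=q-p; print("arm deg",np.degrees(np.arctan2(e[1],e[0])))
E
```

```text
time: 10.88
eef_pos: [0.5964, -0.0807, 0.0683]
tcp_rot: [-3.128, 0.003, 1.431]
wrist_force: [-25.8, -7.2, 25.2]
gripper_width: 0.141
grasp_force: 40.0
10.8833 [ 0.5964 -0.0807  0.0683] [-3.1284  0.003   1.431 ] 81.98755627019675 [-0.1352  0.4945  1.7856 -0.0038  0.8747  0.0071] F [-25.8234  -7.2462  25.2402] 0.14148401510128875 40.02341419458389
[200.76 200.73 200.7  200.72 200.7  200.7  200.7  200.69 201.22 201.5
 201.47 201.48 198.5 ]
arm deg -95.40545606894386
```

```bash
python3 -c "
from workcell import bot;print(bot.close_job())"
```

```text
the job is handed in; nothing more can be done
None
```

I turned the turnbutton to its stop, so its nose lies straight across the bracket, then swung the sprung arm against its stop post and handed the job in with the fingers still gripping the axle post (40 N grip, about 26 N push); the hand-in gave no verdict.

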